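# Free the ball floats jammed in the neck of the roll-down chute

## Robot

A 6-joint arm with a two-finger parallel gripper is mounted at the origin on a cart in front of the work surface, level with it; the furniture and walls round the work are solid. World frame = base frame: x ahead of the robot, y to its left, z up, the work surface at z = 0. Lengths are in m, angles in degrees, forces in N, time in s.
With the tool pointing down it reaches from about 0.375 to 0.9 m from the base axis. Payload 3.1 kg.
Tool frame: the origin (TCP) lies midway between the tips of the shut fingers; the grasp point (between the pads) lies bot.hold_point_z behind it (bot.hold_point_z is the distance from the TCP to the grasp point, in m); z points along the fingers, y is the direction in which the jaws open and shut (so a half turn about z gives the same grasp; the last joint's range is limited). The gripper opens to 87 mm and grips with 3 to 60 N. Pads are 19 mm wide; open, the fingers measure 117 mm over their backs; the gripper's body (75 mm by 190 mm) begins 51 mm behind the grasp point.
Start: joints at [-85.629, 30.224, 82.088, -0, 67.689, -10.227], TCP at [0.158, -0.605, 0.223] pointing down, gripper open.
Joint ranges: [-176.69, 176.69], [-43.24, 126.21], [12.49, 139.97], [-82, 262], [0, 151.66], [-163.58, 163.58]. Speed limits (degrees/s): [159.86, 159.86, 180, 180, 180, 180].

## Interface

Orientations are given as a 3x3 rotation matrix whose columns are the frame's x, y, z axes.
In Python, from rig import bot, vision gives the robot as it stands.
- The arm moves only by the shell command python3 -m inch 'ROWS'. ROWS is JSON, a list of rows, each a list of 5 numbers: the finger opening in mm, from 0 to 87, then the shift along the tool's x, y, z in mm, then the turn about the tool's z in rad. In form: [[hand, dx, dy, dz, roll], ...]. A call has 1 to 8 rows; each row is the pose to reach, as a shift and turn from the pose measured when the call began, along the tool's axes at that moment; what a row does not reach only later rows make up. A row lasts 1/10 s, in which the tool goes at most 50 mm and 8.59 degrees, less where a joint would pass 70% of its speed; a pose out of reach is approached as far as the arm can. A call with a gripper value outside its range is refused whole. The fingers move at their own pace and stop on an object; the grip force is fixed at half the most. Time passes only in rows, so rows that repeat a pose let the fingers close. It gives the time, the measured TCP pose, the force and the opening at its end, in the units of the state.
- bot.read_state(): the state, without advancing time (a new reading comes with each control period).
- vision.capture(name): name is "scene" or "top"; returns (picture, depth): 400x640x3 uint8, red, green, blue; 400x640 float32, m along the optical axis (not along the pixel's ray), 0 where there is no reading.
- vision.camera_model(name): a dict with "intrinsics" (3x3 intrinsics, pixels), "camera_from_world" (4x4, takes a point from world to camera coordinates). Camera axes: x right, y down, z forward; pixel columns grow to the right and rows downward; lengths in m; the calibration is good to about 2 mm. A picture is of the moment at which its call begins. camera_model takes no time and is no camera call.
- bot.hand_in(): hands the job in, once; it reports no verdict.
The state is a dict: "time_s": time; "joint_positions": joint angles; "qvel": joint speeds; "tau": joint torques, N m; "position": TCP position; "tcp_rot": TCP orientation; "force": force on the tool from outside, world axes, zero at the start; "moment": the same for the moment, N m; "opening": opening from 0.0 (shut) to 1.0 (fully open).
Only numpy, scipy, OpenCV 4.12 (cv2) and the standard library are available. Lean on these libraries where they do the work, as an engineer would, in place of code of your own. Each camera call takes 0.05 s, during which the arm holds its last target. There are 200 camera calls.

## Task

The hollow ball floats have jammed side by side at the narrow neck of the blue roll-down chute. With closed fingers nudge the copper float back up the chute until it bears lightly on the black sprung pad at the head, and keep it there until both steel floats have rolled out into the tray; then let it go so that it rolls down after them and all three lie in the tray. The floats are thin-walled and dent easily, so push gently and by feel, do not grip them, and do not lean on the chute or disturb the other things on the bench.

Things in the scene. Friction and masses are not known exactly. Their poses are not given: they have to be found in the camera images.
- chute: Fixed open chute on legs, grey floor, blue rails; stands anywhere on the free bench, with some yaw. x axis level, up-slope (roughly away from the robot), y to the left looking up-slope, z up; origin on the bench directly under the neck. The floor, flat all along, rises 12 degrees towards +x. Lengths in these texts run along the slope, heights are square to the floor
- neck (a point): middle of the 56 mm wide neck, on the floor, 40 mm above the bench (axes as chute). Two shoulders, 16 mm high, at 60 degrees to the flow, lead to it. Up-slope of it is the hopper: 100 mm wide between side rails 22 mm high, 160 mm long
- tray (a point): point on the tray's floor, on the centre line 70 mm down-slope of the neck. The tray is 154 mm wide, runs from the neck to an end wall 125 mm down-slope, walls 30 mm high; a low V-shaped nose, 33 mm long, on the middle of the end wall spreads the balls
- end_stop: Dark steel bracket fixed across the hopper's head; origin and axes as chute. It carries on a hand-set spindle a black rubber pad that spans the hopper, face square to the floor, 11 to 37 mm above it, 105 to 135 mm up-slope of the neck: the setting differs each time and is not reported. Sprung: gives 1 mm per 6 N, solid after 5 mm
- copper_float: Copper-coloured hollow ball, 44 mm in diameter, 40 to 85 g: one of the two balls side by side in the neck, on either side. It touches the other ball, the floor and its shoulder. A push of more than 15 N on any float dents it. Smooth: slides on floor and rails at a friction of about 0.3. Push it level at about mid-height, above the shoulders; pushed high up it wedges. Its frame turns as it rolls
- copper_float_center (a point): centre of the copper float
- steel_float_a: Steel-coloured hollow ball, 44 mm, 40 to 85 g: the other ball in the neck, which rolls out by itself into the tray once the copper one is moved away up-slope
- steel_float_a_center (a point): its centre
- steel_float_b: Steel-coloured hollow ball, 44 mm, 40 to 85 g, lying up-slope against the two in the neck; the copper float pushes it aside and it rolls out past, if what holds the copper float is no wider than about 40 mm and stays on that side
- steel_float_b_center (a point): its centre
- brown_jar: small brown sample jar with a metal lid, 55 wide, 87 mm high; a bystander, to be left alone
- padlock: red padlock lying flat, 65x36x18 mm; a bystander, to be left alone
- marker_pen: black marker pen lying flat, 136 mm long; a bystander, to be left alone
- hex_nut_big: large steel hex nut, 34x16 mm; a bystander, to be left alone
- valve_lockout_1: green plastic valve lockout, 70x113x67 mm; a bystander, to be left alone
- ptfe_tape: white roll of thread tape, 52x12 mm; a bystander, to be left alone
- reducer_bush: brass hex reducing bush, 34 wide, 24 mm high; a bystander, to be left alone
Not all that is in view belongs to the job. Leave any purple look-alike of the steel_float_a alone.

How it is judged (in metres and radians):
On the way:
1. the copper float, pushed by the fingers, bears on the pad while both steel floats are in the tray (contact force between copper_float and end_stop above 1.5 N and contact force between the fingers and copper_float above 1 N and x of steel_float_a_center in the frame of chute between -0.135 and -0.025 m and y of steel_float_a_center in the frame of chute between -0.077 and 0.077 m and z of steel_float_a_center in the frame of chute between 0.015 and 0.075 m and x of steel_float_b_center in the frame of chute between -0.135 and -0.025 m and y of steel_float_b_center in the frame of chute between -0.077 and 0.077 m and z of steel_float_b_center in the frame of chute between 0.015 and 0.075 m), for 0.3 s.
At the end, for the whole second after the job is handed in: all three floats lie at rest in the tray (centres at least 25 mm (level) down-slope of the neck, between its walls), after the copper one has borne on the pad with more than 1.5 N for 0.3 s under the fingers while both steel ones were already in the tray (x of copper_float_center in the frame of chute between -0.135 and -0.025 m and y of copper_float_center in the frame of chute between -0.077 and 0.077 m and z of copper_float_center in the frame of chute between 0.015 and 0.075 m and linear speed of each of copper_float, steel_float_a, steel_float_b below 0.03 m/s and angular speed of each of copper_float, steel_float_a, steel_float_b below 1 rad/s and x of steel_float_a_center in the frame of chute between -0.135 and -0.025 m and y of steel_float_a_center in the frame of chute between -0.077 and 0.077 m and z of steel_float_a_center in the frame of chute between 0.015 and 0.075 m and x of steel_float_b_center in the frame of chute between -0.135 and -0.025 m and y of steel_float_b_center in the frame of chute between -0.077 and 0.077 m and z of steel_float_b_center in the frame of chute between 0.015 and 0.075 m); the robot touches nothing.
It fails at once if a float is pushed by the robot with more than 15 N, or gripped (contact force between any of the fingers, the arm and copper_float above 15 N or contact force between any of the fingers, the arm and steel_float_a above 15 N or contact force between any of the fingers, the arm and steel_float_b above 15 N).
It fails at once if the copper float is pressed into the pad with more than 15 N (contact force between copper_float and end_stop above 15 N).
It fails at once if the robot presses on the chute or its end stop with more than 20 N (contact force between any of the fingers, the arm and chute above 20 N or contact force between any of the fingers, the arm and end_stop above 20 N).
It fails at once if a bystander is moved by more than 20 mm (distance of any of brown_jar, padlock, marker_pen, hex_nut_big, valve_lockout_1, ptfe_tape, reducer_bush from where it was at the start of the episode above 0.02 m).
It also fails if it takes over 45 s, if anything falls off the work surface, if the arm or the gripper's body presses on something with over 40 N, if the wrist force passes 120 N, or if a joint passes its speed limit or range.

## Working session

There is one attempt and no reset: what is moved stays moved. The work goes in short steps, Python scripts to look and compute and a shell command to move; the robot and the scene stay as the last step left them, time stands still between calls to the robot, and variables do not carry over. Pictures are saved under pics/ and viewed, about 8 in all and at most 12, crops included, and the job is handed in when it is done.

```bash
ls; mkdir -p pics; python3 - <<'E'
from rig import bot, vision
import cv2, numpy as np
for n in("scene","top"):
    p,d=vision.capture(n); np.savez(f"pics/{n}0.npz",p=p,d=d)
    cv2.imwrite(f"pics/{n}0.png",p[:,:,::-1]); m=vision.camera_model(n); print(n,m["intrinsics"],m["camera_from_world"])
s=bot.read_state();print(s,bot.hold_point_z)
E
```

```text
pics
scene [[519.72963247   0.         322.60122378]
 [  0.         519.72963247 197.70547632]
 [  0.           0.           1.        ]] [[ 4.64715205e-01 -8.85459690e-01  9.56888929e-04 -2.11912774e-01]
 [-4.10050746e-01 -2.16164208e-01 -8.86076419e-01  2.93554861e-01]
 [ 7.84791797e-01  4.11380811e-01 -4.63538201e-01  9.78839197e-01]
 [ 0.00000000e+00  0.00000000e+00  0.00000000e+00  1.00000000e+00]]
top [[366.38118831   0.         316.29375607]
 [  0.         366.38118831 194.11710658]
 [  0.           0.           1.        ]] [[ 0.02928689 -0.99929774  0.02337335  0.02280139]
 [-0.98881057 -0.03238553 -0.14561881  0.52314468]
 [ 0.1462735  -0.0188471  -0.98906463  1.02461505]
 [ 0.          0.          0.          1.        ]]
{'time_s': 0.1, 'joint_positions': array([-8.56286465e+01,  3.02756469e+01,  8.21492677e+01, -3.09458223e-03,
        6.76895252e+01, -1.02297514e+01]), 'qvel': array([-0.0610404 , -0.13206021, -0.17236168, -0.00068923, -0.03832078,
       -0.06960011]), 'tau': array([-4.07282835e-05, -4.40983951e+01, -1.77150911e+01,  6.35347073e-02,
        5.33996418e-02, -4.86685849e-05]), 'position': array([ 0.15749101, -0.60414348,  0.22164673]), 'tcp_rot': array([[ 9.67699159e-01,  2.52107710e-01, -2.02060945e-04],
       [ 2.52107606e-01, -9.67697165e-01,  1.98772883e-03],
       [ 3.05587961e-04, -1.97446462e-03, -9.99998004e-01]]), 'force': array([-1.01892597, -0.31865695,  0.12354479]), 'moment': array([-0.05041124,  0.03256437, -0.00231828]), 'opening': 0.9983106427560741} 0.0187
```

View pics/scene0.png

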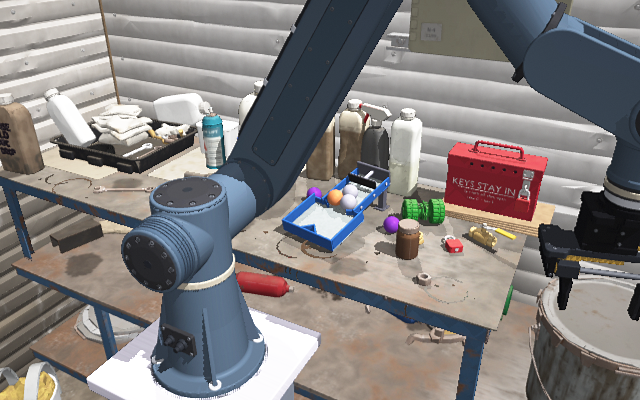

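View pics/top0.png

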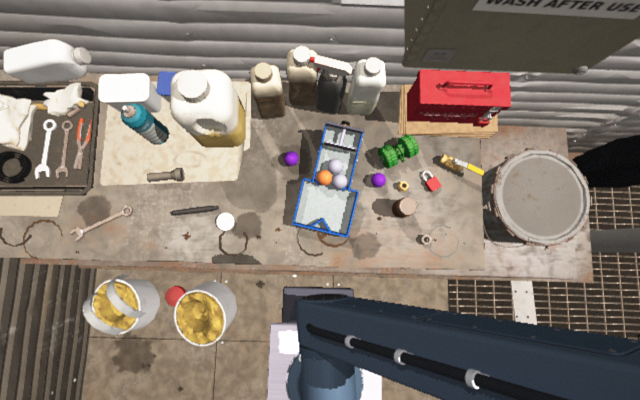

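The scene view shows the chute ahead of the robot. In the top view the copper ball is at about (325,178), steel A at (341,181) and steel B at (336,167). The pad bracket is near (342,135), with purple decoys at (291,158) and (378,180). Next I'll take a close crop and some measurements.

```bash
cat > h.py <<'E'
from rig import bot, vision
import cv2, numpy as np
def pts(n,d):
    m=vision.camera_model(n);K=m["intrinsics"];T=np.linalg.inv(m["camera_from_world"])
    v,u=np.indices(d.shape)
    P=np.stack([(u-K[0,2])/K[0,0]*d,(v-K[1,2])/K[1,1]*d,d],-1)
    return P@T[:3,:3].T+T[:3,3]
E
python3 - <<'E'
from h import *
z=np.load("pics/top0.npz");p,d=z["p"],z["d"]
cv2.imwrite("pics/c1.png",cv2.resize(p[115:245,280:410,::-1],None,fx=4.6,fy=4.6,interpolation=cv2.INTER_CUBIC))
P=pts("top",d);hsv=cv2.cvtColor(p,cv2.COLOR_RGB2HSV)
roi=np.zeros(d.shape,bool);roi[115:245,285:370]=1
blue=(cv2.inRange(hsv,(100,130,60),(122,255,255))>0)&roi&(d>0)
Q=P[blue];print(len(Q),Q.min(0),Q.max(0))
t=Q[(Q[:,0]<.53)]
r=cv2.minAreaRect(Q[:,:2].astype(np.float32));print(r)
# copper
cu=(cv2.inRange(hsv,(5,120,100),(18,255,255))>0)&roi
v,u=np.nonzero(cu);print("cu px",u.mean(),v.mean(),len(u))
def sph(mask):
    A=P[mask&(d>0)];A=A[A[:,2]>.045]
    c=np.median(A,0)-[0,0,.015]
    for _ in range(30):
        w=A-c;n=np.linalg.norm(w,axis=1);ok=abs(n-.022)<.004
        J=-w[ok]/n[ok][:,None];dx=np.linalg.lstsq(J,-(n[ok]-.022),rcond=None)[0];c=c+dx
    return c,ok.sum()
print("cu",sph(cu))
for (a,b) in((341,181),(336,167)):
    vv,uu=np.indices(d.shape);print(sph(((uu-a)**2+(vv-b)**2)<36))
E
```

```text
670 [ 0.40360759 -0.08413822 -0.00355043] [0.71217536 0.10534846 0.11057085]
((0.5604844689369202, 0.00034221261739730835), (0.16744406521320343, 0.29482144117355347), 79.17291259765625)
cu px 324.05128205128204 182.4205128205128 195
cu (array([0.56600954, 0.01802048, 0.06532599]), np.int64(166))
(array([ 0.55719506, -0.02455284,  0.06598184]), np.int64(107))
(array([ 0.59847872, -0.01090241,  0.07339006]), np.int64(108))
```

View pics/c1.png

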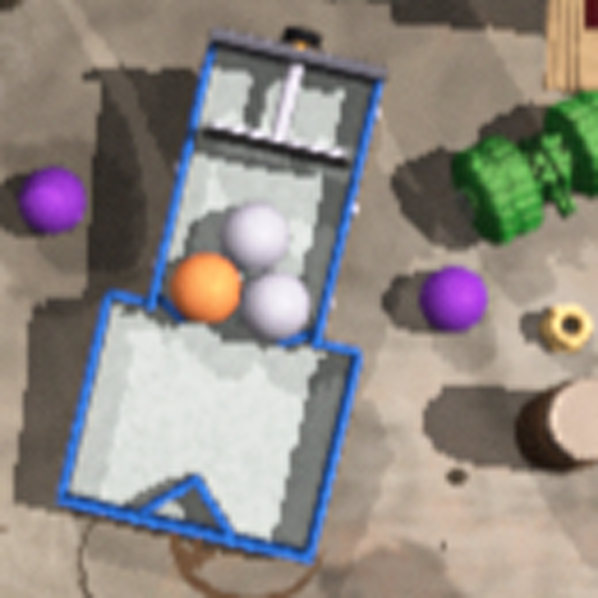

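The crop confirms copper on the left at about (205,288), steel A right at (277,303) and steel B up-slope at (257,237). The black pad strip runs from (205,130) to (345,160). Next I'll refine the chute axis and get the pad and bracket heights.

```bash
cat >> h.py <<'E'
def chute(P,yaw,neck):
    c,s=np.cos(yaw),np.sin(yaw);q=P-np.array([neck[0],neck[1],.04])
    x=q[...,0]*c+q[...,1]*s;y=-q[...,0]*s+q[...,1]*c;z=q[...,2];k=np.radians(12)
    return np.stack([x*np.cos(k)+z*np.sin(k),y,-x*np.sin(k)+z*np.cos(k)],-1)  # s,y,h
E
python3 - <<'E'
from h import *
z=np.load("pics/top0.npz");p,d=z["p"],z["d"]
P=pts("top",d);hsv=cv2.cvtColor(p,cv2.COLOR_RGB2HSV)
roi=np.zeros(d.shape,bool);roi[115:245,285:370]=1
blue=(cv2.inRange(hsv,(100,130,60),(122,255,255))>0)&roi&(d>0)
yaw=np.radians(-11.2);C=chute(P,yaw,(.546,-.0003))
B=C[blue]
for nm,sel in(("hopL",(B[:,0]>.02)&(B[:,0]<.15)&(B[:,1]>.035)),("hopR",(B[:,0]>.02)&(B[:,0]<.15)&(B[:,1]<-.035)),("trL",(B[:,0]>-.12)&(B[:,0]<-.005)&(B[:,1]>.065)),("trR",(B[:,0]>-.12)&(B[:,0]<-.005)&(B[:,1]<-.065))):
    b=B[sel];b=b[b[:,2]>np.percentile(b[:,2],40)]
    f=np.polyfit(b[:,0],b[:,1],1);print(nm,len(b),"slope deg",np.degrees(f[0]),"y mean",b[:,1].mean(),"h",np.percentile(b[:,2],[10,50,90]))
b=B[(B[:,0]<-.11)&(abs(B[:,1])<.07)];b=b[b[:,2]>.02];print("endwall",np.median(b,0),np.degrees(np.polyfit(b[:,1],b[:,0],1)[0]))
m=roi&(d>0)&(abs(C[...,1])<.045)&(C[...,0]>.09)&(C[...,0]<.2)
c=C[m];w=P[m]
for y0 in(-.03,.03):
  k=abs(c[:,1]-y0)<.004
  for r in c[k][np.argsort(c[k][:,0])]: print(np.round(r*1000).astype(int).tolist(),end=' ')
  print()
print("zmax world",w[:,2].max())
E
```

```text
hopL 51 slope deg -0.16620021954604078 y mean 0.05228499062031168 h [0.02064379 0.02211915 0.02376854]
hopR 51 slope deg -0.27964586498936317 y mean -0.052301633484531915 h [0.02044263 0.02234854 0.02473434]
trL 45 slope deg -0.33896006324725914 y mean 0.08028508823639484 h [0.02863396 0.03020156 0.0322803 ]
trR 54 slope deg -0.20293292048631364 y mean -0.07831507352994713 h [0.02724033 0.02903403 0.03109357]
endwall [-0.12545593 -0.00532355  0.02772702] 0.22768149331501725
[90, -26, 2] [91, -29, 2] [91, -32, 2] [94, -29, 1] [94, -31, -2] [97, -28, -5] [97, -31, -2] [98, -33, 3] [99, -27, -2] [100, -30, -1] [101, -33, -1] [102, -27, 2] [103, -29, 2] [104, -32, -5] [105, -26, -1] [106, -29, -3] [106, -32, -3] [108, -28, 4] [109, -31, 0] [110, -34, -1] [111, -27, 0] [112, -30, 2] [112, -28, 34] [112, -33, 2] [112, -31, 36] [113, -33, 33] [115, -27, 35] [115, -30, 36] [116, -33, 36] [117, -27, 37] [118, -29, 33] [119, -32, 32] [120, -26, 34] [121, -29, 34] [124, -33, 0] [126, -27, 1] [126, -30, -1] [127, -33, -3] [128, -26, 0] [129, -29, 0] [130, -32, -1] [132, -29, 0] [133, -31, -1] [1
[... 1399 characters left out ...]
136, 29, 1] [139, 32, -2] [139, 29, 2] [140, 27, -1] [142, 33, -1] [142, 30, 1] [143, 27, 0] [144, 34, -2] [145, 31, 1] [145, 28, 1] [148, 31, 0] [148, 29, 0] [151, 32, -2] [151, 29, -1] [152, 26, 0] [153, 33, 0] [154, 30, 3] [154, 27, 2] [156, 33, 1] [156, 30, 3] [157, 28, -1] [159, 34, 0] [160, 31, -2] [160, 28, 2] [163, 32, -2] [163, 29, 1] [164, 26, -1] [165, 32, 0] [165, 30, 2] [166, 27, -1] [168, 31, 27] [168, 33, -3] [168, 28, 28] [168, 27, 6] [168, 34, 17] [169, 30, -1] [169, 34, 36] [169, 31, 41] [170, 29, 36] [172, 32, 38] [172, 29, 40] [172, 26, 44] [174, 32, 40] [175, 30, 36] [175, 27, 40] [195, 31, -84] [195, 28, -80] [197, 32, -80] [199, 29, -87] 
zmax world 0.11917151574335971
```

The model fits well: yaw ≈ -11.45°, neck at (0.546, 0), pad face at s ≈ 112 mm, bracket top z ≈ 0.12. Moving above the tray behind the copper float and closing the fingers on the way.

```bash
python3 -m inch '[[0,256,-261,0,0.455],[0,256,-261,0,0.455],[0,256,-261,0,0.455],[0,256,-261,0,0.455],[0,256,-261,0,0.455],[0,256,-261,0,0.455],[0,256,-261,0,0.455],[0,256,-261,0,0.455]]'; python3 - <<'E'
from h import *
s=bot.read_state();p,R=s["position"],s["tcp_rot"];print(p,R,s["joint_positions"])
print(R.T@(np.array([.5216,.0302,.15])-p)*1000, np.degrees(np.arctan2(R[1,0],R[0,0])))
E
```

```text
time_s: 0.9
position: [0.3398, -0.282, 0.2218]
tcp_rot: [[0.981, -0.195, -0.002], [-0.195, -0.981, 0.006], [-0.003, -0.005, -1.0]]
force: [-0.5, -0.3, 0.0]
opening: 0.354
[ 0.3398336  -0.28198249  0.22183884] [[ 0.98074282 -0.19529775 -0.00151723]
 [-0.19528628 -0.98072964  0.00571311]
 [-0.00260375 -0.0053068  -0.99998253]] [-54.32900202  16.31207041 107.16514749   0.14365464  56.83948075
  46.85397086]
[ 117.48818824 -341.28395529   73.34533579] -11.261486574691263
```

```bash
python3 -m inch '[[0,117,-341,30,0.003],[0,117,-341,30,0.003],[0,117,-341,30,0.003],[0,117,-341,30,0.003],[0,117,-341,30,0.003],[0,117,-341,72,0.003],[0,117,-341,72,0.003],[0,117,-341,72,0.003]]'; python3 - <<'E'
from h import *
p,d=vision.capture("top");cv2.imwrite("pics/c2.png",cv2.resize(p[95:245,260:410,::-1],None,fx=4,fy=4,interpolation=cv2.INTER_CUBIC))
p,d=vision.capture("scene");cv2.imwrite("pics/s2.png",cv2.resize(p[120:270,250:450,::-1],None,fx=4,fy=4,interpolation=cv2.INTER_CUBIC))
s=bot.read_state();p,R=s["position"],s["tcp_rot"];print(p,s["force"],s["time_s"],s["opening"])
print(R.T@(np.array([.5216,.0302,.061])-p)*1000, np.degrees(np.arctan2(R[1,0],R[0,0])))
E
```

```text
time_s: 1.7
position: [0.5214, 0.0332, 0.1497]
tcp_rot: [[0.981, -0.195, -0.003], [-0.195, -0.981, 0.007], [-0.004, -0.006, -1.0]]
force: [-0.5, -0.5, 0.5]
opening: 0.006
[0.52108207 0.03292284 0.14945993] [-0.12415355 -0.56934377  0.31091862] 1.8 0.006878564410226973
[ 1.51760001  3.07550634 88.43686649] -11.165591809736629
```

View pics/s2.png

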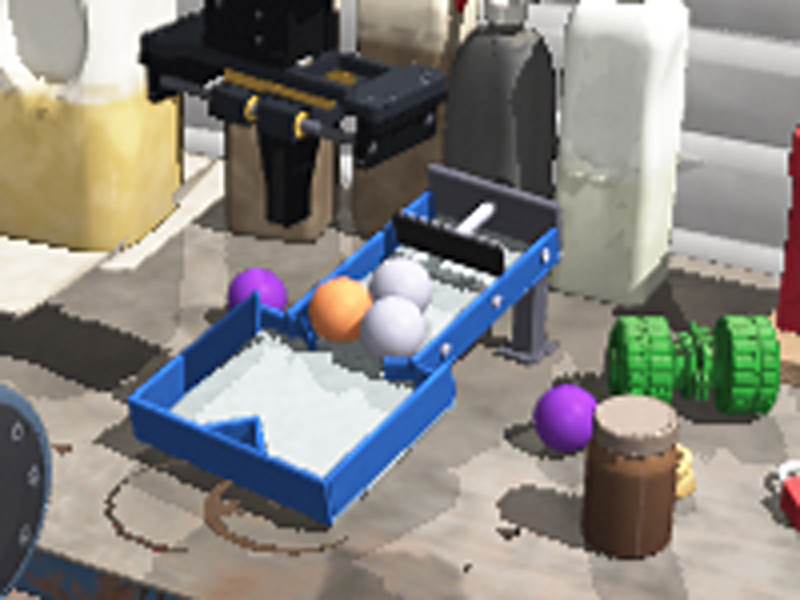

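The shut fingers, tip at about (288,225) in the crop, hang above the tray behind the copper float and nothing has been disturbed. Descending to mid-height.

```bash
python3 -m inch '[[0,1,3,40,0.005],[0,1,3,80,0.005],[0,1,3,88,0.005],[0,1,3,88,0.005],[0,1,3,88,0.005]]'; cat > st.py <<'E'
from h import *
YAW=np.radians(-11.45);N=np.array([.546,-.0003])
def tcp():
    s=bot.read_state();p,R=s["position"],s["tcp_rot"];f=s["force"]
    X=np.array([np.cos(YAW),np.sin(YAW)]);Y=np.array([-X[1],X[0]])
    print("t",round(s["time_s"],2),"TCP level x,y in chute mm",np.round([(p[:2]-N)@X*1e3,(p[:2]-N)@Y*1e3],1),"z",round(p[2]*1e3,1),"F chute",np.round([f[:2]@X,f[:2]@Y,f[2]],2),"yaw",round(np.degrees(np.arctan2(R[1,0],R[0,0])),2))
def sph(P,d,mask):
    A=P[mask&(d>0)]; c=np.median(A,0)-[0,0,.015]
    for _ in range(30):
        w=A-c;n=np.linalg.norm(w,axis=1);ok=abs(n-.022)<.004
        c=c+np.linalg.lstsq(-w[ok]/n[ok][:,None],-(n[ok]-.022),rcond=None)[0]
    return c,ok.sum()
def balls(save=None):
    p,d=vision.capture("top");P=pts("top",d);hsv=cv2.cvtColor(p,cv2.COLOR_RGB2HSV);C=chute(P,YAW,N)
    if save: cv2.imwrite(save,cv2.resize(p[95:245,260:410,::-1],None,fx=4,fy=4,interpolation=cv2.INTER_CUBIC))
    inside=(abs(C[...,1])<.075)&(C[...,0]>-.125)&(C[...,0]<.11)&(d>0)
    cu=inside&(cv2.inRange(hsv,(5,120,60),(18,255,255))>0)
    st=inside&(C[...,2]>.026)&(C[...,2]<.05)&(hsv[...,1]<60)&(hsv[...,2]>110)
    for nm,m in(("cu",cu),("st",st)):
        n,l,S,_=cv2.connectedComponentsWithStats(m.astype(np.uint8))
        for i in range(1,n):
            if S[i,4]>25:
                c,k=sph(P,d,l==i);print(nm,"s,y,h mm",np.round(chute(c,YAW,N)*1e3,1),"n",k)
if __name__=="__main__":
    import sys
    tcp(); balls(sys.argv[1] if len(sys.argv)>1 else None)
E
python3 st.py
```

```text
time_s: 2.3
position: [0.522, 0.0296, 0.0628]
tcp_rot: [[0.98, -0.199, -0.002], [-0.199, -0.98, 0.006], [-0.003, -0.006, -1.0]]
force: [0.4, -0.4, 1.1]
opening: 0.004
t 2.3 TCP level x,y in chute mm [-29.5  24.6] z 62.8 F chute [ 0.43 -0.28  1.06] yaw -11.5
```

```bash
python3 -m inch '[[0,4,0,1,0],[0,8,0,1,0],[0,10,0,1,0],[0,12,0,1,0],[0,14,0,0.5,0],[0,16,0,0,0],[0,18,0,-0.5,0]]'; python3 st.py pics/c3.png; python3 -c "
from h import *
p,d=vision.capture('scene');cv2.imwrite('pics/s3.png',cv2.resize(p[150:250,270:420,::-1],None,fx=5,fy=5,interpolation=cv2.INTER_CUBIC))"
```

```text
time_s: 3.05
position: [0.5398, 0.0262, 0.0635]
tcp_rot: [[0.98, -0.199, -0.002], [-0.199, -0.98, 0.006], [-0.003, -0.006, -1.0]]
force: [-0.8, 0.6, -0.9]
opening: 0.006
t 3.05 TCP level x,y in chute mm [-11.3  24.7] z 63.5 F chute [-0.91  0.41 -0.87] yaw -11.49
```

View pics/s3.png

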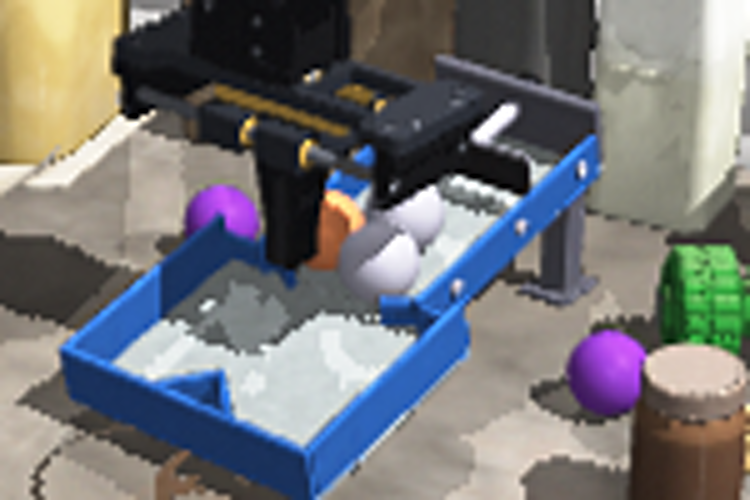

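Fingers are at the copper float and clear of the shoulder, with force still near zero. I'll keep pushing up-slope, slowly.

```bash
python3 -m inch '[[0,3,0,1.5,0],[0,6,0,1,0],[0,9,0,0.5,0],[0,12,0,0,0],[0,15,0,-0.5,0],[0,18,0,-1,0],[0,21,0,-1.5,0],[0,24,0,-2,0]]'; python3 st.py; python3 -c "
from h import *
p,d=vision.capture('scene');cv2.imwrite('pics/s4.png',cv2.resize(p[150:250,270:420,::-1],None,fx=5,fy=5,interpolation=cv2.INTER_CUBIC))"
```

```text
time_s: 3.95
position: [0.5643, 0.0212, 0.0657]
tcp_rot: [[0.98, -0.199, -0.0], [-0.199, -0.98, 0.006], [-0.001, -0.006, -1.0]]
force: [-0.7, -0.6, 0.0]
opening: 0.006
t 3.95 TCP level x,y in chute mm [13.6 24.7] z 65.7 F chute [-0.55 -0.68  0.  ] yaw -11.49
```

View pics/s4.png

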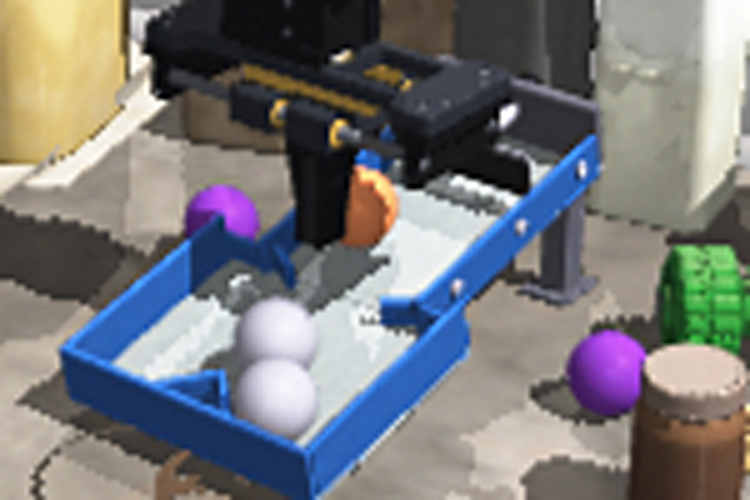

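Both steel floats have already rolled into the tray (about (278,340) and (278,398)), and copper rests against the finger. Now pushing on toward the pad.

```bash
python3 -m inch '[[0,4,0,-0.8,0],[0,8,0,-1.6,0],[0,12,0,-2.5,0],[0,16,0,-3.3,0],[0,20,0,-4.2,0],[0,24,0,-5,0],[0,28,0,-6,0],[0,32,0,-6.8,0]]'; python3 st.py pics/c4.png
```

```text
time_s: 4.85
position: [0.5965, 0.0146, 0.0727]
tcp_rot: [[0.98, -0.199, 0.001], [-0.199, -0.98, 0.006], [-0.0, -0.006, -1.0]]
force: [-0.4, -0.4, -0.3]
opening: 0.005
t 4.85 TCP level x,y in chute mm [46.5 24.6] z 72.7 F chute [-0.31 -0.48 -0.28] yaw -11.49
```

```bash
python3 -m inch '[[0,1,0,-0.2,0],[0,2,0,-0.4,0],[0,3,0,-0.6,0],[0,3,0,-0.6,0]]'; for i in 1 2 3; do python3 -c "
import st; st.tcp(); st.vision.capture('top')"; done
```

```text
time_s: 5.3
position: [0.6006, 0.0137, 0.0735]
tcp_rot: [[0.98, -0.199, 0.003], [-0.199, -0.98, 0.005], [0.002, -0.006, -1.0]]
force: [-0.5, -0.1, 0.1]
opening: 0.005
t 5.3 TCP level x,y in chute mm [50.7 24.5] z 73.5 F chute [-0.45 -0.18  0.1 ] yaw -11.5
t 5.35 TCP level x,y in chute mm [50.7 24.6] z 73.5 F chute [ 0.2   0.28 -0.23] yaw -11.5
t 5.4 TCP level x,y in chute mm [50.6 24.6] z 73.5 F chute [-0.16  0.42 -0.09] yaw -11.5
```

```bash
python3 -m inch '[[0,1,0,-0.2,0],[0,1,0,-0.2,0]]'; python3 -c "
import st; st.tcp(); st.vision.capture('top');st.tcp()"
```

```text
time_s: 5.65
position: [0.6016, 0.0135, 0.0737]
tcp_rot: [[0.98, -0.199, 0.003], [-0.199, -0.98, 0.005], [0.002, -0.006, -1.0]]
force: [-0.2, -0.7, 0.1]
opening: 0.008
t 5.65 TCP level x,y in chute mm [51.7 24.6] z 73.7 F chute [-0.06 -0.73  0.07] yaw -11.5
t 5.7 TCP level x,y in chute mm [51.6 24.5] z 73.7 F chute [-0.62 -0.01 -0.49] yaw -11.5
```

```bash
python3 -m inch '[[0,0.8,0,-0.2,0],[0,0.8,0,-0.2,0]]'; python3 -c "
import st; st.tcp(); st.vision.capture('top');st.tcp()"
```

```text
time_s: 5.9
position: [0.6024, 0.0133, 0.0739]
tcp_rot: [[0.98, -0.199, 0.003], [-0.199, -0.98, 0.005], [0.002, -0.006, -1.0]]
force: [-0.7, -0.3, 0.4]
opening: 0.01
t 5.9 TCP level x,y in chute mm [52.6 24.5] z 73.9 F chute [-0.63 -0.46  0.43] yaw -11.5
t 5.95 TCP level x,y in chute mm [52.6 24.5] z 73.9 F chute [-0.26 -0.03 -0.3 ] yaw -11.5
```

```bash
python3 -m inch '[[0,1,0,-0.2,0],[0,1,0,-0.2,0]]'; python3 -c "
import st; st.tcp(); st.vision.capture('top');st.tcp()"
```

```text
time_s: 6.15
position: [0.6028, 0.0132, 0.074]
tcp_rot: [[0.98, -0.199, 0.002], [-0.199, -0.98, 0.006], [0.0, -0.006, -1.0]]
force: [-0.3, -0.1, 0.1]
opening: 0.003
t 6.15 TCP level x,y in chute mm [53.  24.6] z 74.0 F chute [-0.32 -0.16  0.09] yaw -11.5
t 6.2 TCP level x,y in chute mm [53.  24.6] z 74.0 F chute [-1.61 -0.03 -0.46] yaw -11.5
```

```bash
python3 -m inch '[[0,0.8,0,-0.2,0],[0,0.8,0,-0.2,0]]'; python3 -c "
import st,cv2; st.tcp(); p,d=st.vision.capture('scene');st.tcp();cv2.imwrite('pics/s5.png',cv2.resize(p[150:250,270:420,::-1],None,fx=5,fy=5,interpolation=cv2.INTER_CUBIC))"
```

```text
time_s: 6.4
position: [0.603, 0.0132, 0.074]
tcp_rot: [[0.98, -0.199, 0.0], [-0.199, -0.98, 0.006], [-0.001, -0.006, -1.0]]
force: [-2.7, 0.6, -0.3]
opening: 0.008
t 6.4 TCP level x,y in chute mm [53.2 24.6] z 74.0 F chute [-2.74  0.04 -0.3 ] yaw -11.49
t 6.45 TCP level x,y in chute mm [53.2 24.6] z 74.0 F chute [-1.15  0.72  1.02] yaw -11.5
```

View pics/s5.png

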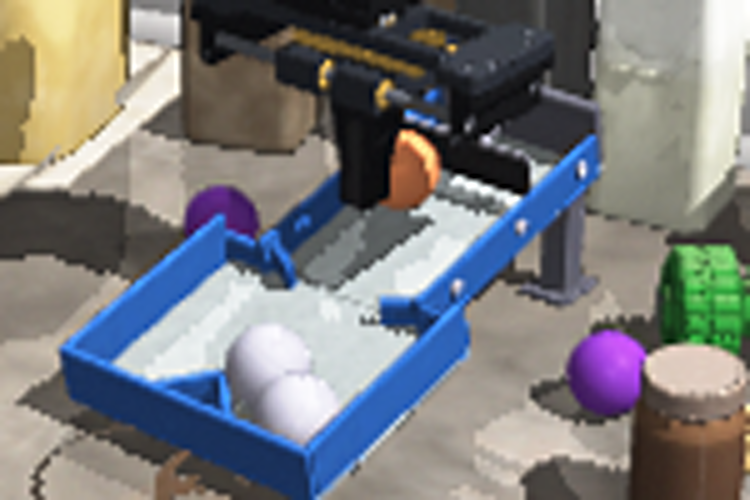

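Contact: copper touches the black pad (copper at about (415,170) beside the pad) and the force is climbing to about 2 N. Both steel floats lie at rest in the tray. I'll press slightly more, aiming for 4–5 N, and hold.

```bash
python3 -m inch '[[0,0.8,0,-0.1,0],[0,1.2,0,-0.2,0],[0,1.6,0,-0.2,0],[0,1.6,0,-0.2,0],[0,1.6,0,-0.2,0]]'; for i in 1 2 3 4 5; do python3 -c "
import st; st.tcp(); st.vision.capture('top')"; done
```

```text
time_s: 6.95
position: [0.6036, 0.0131, 0.074]
tcp_rot: [[0.98, -0.199, -0.002], [-0.199, -0.98, 0.006], [-0.003, -0.006, -1.0]]
force: [-4.3, 1.2, 1.4]
opening: 0.007
t 6.95 TCP level x,y in chute mm [53.8 24.6] z 74.0 F chute [-4.44  0.36  1.4 ] yaw -11.49
t 7.0 TCP level x,y in chute mm [53.8 24.6] z 74.0 F chute [-5.26 -0.18  0.98] yaw -11.49
t 7.05 TCP level x,y in chute mm [53.8 24.6] z 74.0 F chute [-5.39 -0.62  0.72] yaw -11.49
t 7.1 TCP level x,y in chute mm [53.8 24.6] z 73.9 F chute [-5.14 -1.16  0.55] yaw -11.5
t 7.15 TCP level x,y in chute mm [53.8 24.6] z 74.0 F chute [-4.88 -0.18  0.92] yaw -11.49
```

Steady at about 5 N. I'll hold a little longer and confirm the steel floats' positions with the scene camera meanwhile.

```bash
python3 - <<'E'
import st
from st import *
for i in range(8): p,d=vision.capture("scene")
tcp()
P=pts("scene",d);hsv=cv2.cvtColor(p,cv2.COLOR_RGB2HSV);C=chute(P,YAW,N)
m=(abs(C[...,1])<.075)&(C[...,0]>-.125)&(C[...,0]<-.01)&(d>0)&(C[...,2]>.012)&(C[...,2]<.05)&(hsv[...,1]<70)
A=C[m].astype(np.float32);_,l,c=cv2.kmeans(A,2,None,(3,50,1e-4),5,cv2.KMEANS_PP_CENTERS);print(len(A),c*1000)
E
```

```text
t 7.6 TCP level x,y in chute mm [53.8 24.6] z 73.9 F chute [-4.9   0.37  0.81] yaw -11.49
359 [[ -87.66031   -19.683912   34.722298]
 [-107.83686   -58.81596    36.33702 ]]
```

Both steel floats are well inside the tray, and the press has held at about 5 N for over 0.8 s. Now releasing: back off, then lift clear.

```bash
python3 -m inch '[[0,-4,0,0,0],[0,-6,0,-50,0],[0,-6,0,-100,0],[0,-60,0,-120,0],[0,-110,0,-120,0],[0,-140,0,-120,0],[0,-140,0,-120,0]]'; python3 -m inch '[[0,-60,100,0,0],[0,-60,200,0,0],[0,-60,200,0,0],[0,-60,200,0,0],[0,-60,200,0,0],[0,-60,200,0,0],[0,-60,200,0,0]]'; python3 st.py pics/c6.png; sleep 0; python3 st.py; python3 -c "
import cv2;from h import *
p,d=vision.capture('scene');cv2.imwrite('pics/s6.png',cv2.resize(p[130:270,260:470,::-1],None,fx=3.8,fy=3.8))"
```

```text
time_s: 8.3
position: [0.462, 0.0415, 0.1948]
tcp_rot: [[0.98, -0.198, -0.003], [-0.198, -0.98, 0.006], [-0.005, -0.006, -1.0]]
force: [0.8, -0.4, -0.5]
opening: 0.004
time_s: 9.0
position: [0.3649, -0.1437, 0.1943]
tcp_rot: [[0.98, -0.199, -0.001], [-0.199, -0.98, 0.005], [-0.002, -0.005, -1.0]]
force: [0.1, -0.1, 0.5]
opening: 0.003
t 9.0 TCP level x,y in chute mm [-149.  -176.5] z 194.3 F chute [ 0.09 -0.13  0.5 ] yaw -11.51
cu s,y,h mm [-56.6 -54.8  21.6] n 151
st s,y,h mm [-92.9 -39.2  24.5] n 78
t 9.05 TCP level x,y in chute mm [-149.4 -175.7] z 194.2 F chute [-0.73  0.78 -0.29] yaw -11.42
cu s,y,h mm [-56.8 -54.8  21.6] n 153
st s,y,h mm [-89.9 -36.6  26.5] n 80
```

View pics/s6.png

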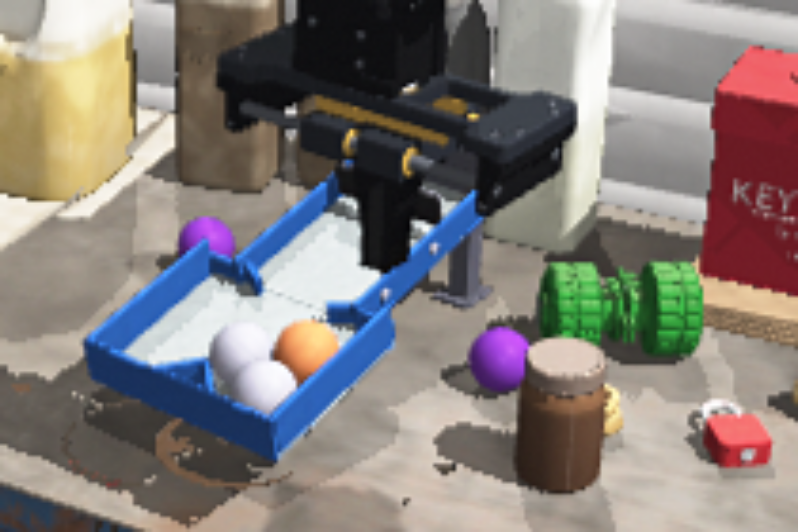

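All three floats are in the tray: copper at about (307,350), steel at about (242,350) and (262,388). The bystanders look undisturbed. I'll let things settle, check for motion, then hand in.

```bash
python3 -m inch '[[0,0,0,0,0],[0,0,0,0,0],[0,0,0,0,0],[0,0,0,0,0],[0,0,0,0,0],[0,0,0,0,0],[0,0,0,0,0],[0,0,0,0,0]]' | head -1; python3 - <<'E'
import st
from st import *
balls(); 
for _ in range(8): vision.capture("top")
balls(); tcp()
E
```

```text
time_s: 9.95
cu s,y,h mm [-56.7 -54.9  21.7] n 152
st s,y,h mm [-92.3 -34.5  24.7] n 74
cu s,y,h mm [-56.9 -55.   21.4] n 151
st s,y,h mm [-93.3 -34.6  29.4] n 84
t 10.45 TCP level x,y in chute mm [-149.9 -174.9] z 194.0 F chute [-0.99 -0.13 -0.28] yaw -11.32
```

```bash
python3 - <<'E'
from h import *
a,_=vision.capture("scene")
for _ in range(6): b,_=vision.capture("scene")
D=np.abs(a.astype(int)-b)[200:250,280:370].max(-1);print("moved px",(D>40).sum())
if (D>40).sum()<30: print(bot.hand_in())
E
```

```text
moved px 2
the job is handed in; nothing more can be done
None
```

I handed the job in at about 11 s on the robot clock, with all three floats lying in the tray. No verdict is reported, so this rests on my own readings.

- **Push:** With closed fingers at mid-height I pushed the copper float up the chute. Both steel floats rolled out into the tray partway up. The wrist then read about 5 N at the pad for over 0.6 s. It never read above about 5.5 N, though I sampled it only between moves.
- **Release:** I backed off and lifted clear, and the copper float rolled down after the others.
- **Last checks:**
  - The copper float sat still about 57 mm down-slope of the neck, near the right-hand tray wall.
  - Two camera pictures 0.3 s apart showed nothing moving in the tray.
  - The fingers were well clear of the chute.
  - The bystanders in the last view I looked at seemed undisturbed, but I did not measure them.
- **Check that fell short:** After the release the two steel floats showed up as a single blob in the top view. I confirmed them separately only by eye in the scene view. Before the release I had measured each one inside the tray, about 88 and 108 mm down-slope.

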